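# Load the blade cassette under the slicer's leaf spring

## Robot

A 6-joint arm with a two-finger parallel gripper is mounted at the origin on a cart in front of the work surface, level with it; the furniture and walls round the work are solid. World frame = base frame: x ahead of the robot, y to its left, z up, the work surface at z = 0. Lengths are in m, angles in rad, forces in N, time in s.
With the tool pointing down it reaches from about 0.35 to 0.975 m from the base axis. Payload 4.9 kg.
Tool frame: the origin (TCP) lies midway between the tips of the shut fingers; the grasp point (between the pads) lies 19 mm behind it; z points along the fingers, y is the line along which they close (so a half turn about z gives the same grasp; the last joint's range is limited). The gripper opens to 85 mm and grips with 20 to 120 N. Pads are 22 mm wide; open, the fingers measure 114 mm over their backs; the gripper's body (76 mm by 85 mm) begins 54 mm behind the grasp point. The pads swing forward as they close: fully open they stand 13 mm farther back than shut.
Start: joints at [-1.349, 0.053, 1.613, -0, 1.476, -0.119], TCP at [0.209, -0.589, 0.231] pointing down, gripper open.
Joint ranges: [-3.01, 3.01], [-1.01, 2.22], [0.06, 2.58], [-1.02, 4.17], [0.09, 2.62], [-3.14, 3.14]. Speed limits (rad/s): [2.57, 2.57, 3.14, 3.14, 3.14, 3.14].

## Interface

Orientations are given as a unit quaternion [w, x, y, z].
In Python, from plant import manip gives the robot as it stands.
- The arm moves only by the tool move_arm, never from a script. Its argument "increments" is one flat list of numbers, 5 for each row, row after row: the shift along the tool's x, y, z in mm, then the turn about the tool's z in rad, then the opening, from 0 (shut) to 1 (fully open). In form: [tx, ty, tz, spin, jaw, tx, ty, tz, spin, jaw, ...]. A call has 1 to 8 rows; each row shifts and turns the commanded pose from where the row before left it, along the tool's axes as they then stand; what a row does not reach is not made up. A row lasts 1/12 s, in which the tool goes at most 41.7 mm and 7.16 degrees, less where a joint would pass 70% of its speed; a pose out of reach is approached as far as the arm can. A call with a gripper value outside its range is refused whole. The fingers move at their own pace and stop on an object; the grip force is fixed at half the most. Time passes only in rows, so rows that do not move let the fingers close. It gives the time, the measured TCP pose, the force, the opening and the grip force at its end, in the units of the state.
- manip.state(): the state, without advancing time (a new reading comes with each control period).
- manip.grab_frame(name): name is "side" or "top"; returns a dict with "image" (400x640x3 uint8, blue, green, red), "fov_y" (degrees; the focal length in pixels is half the picture's height over the tangent of half this angle, whatever the lens; pixels are square), "cx", "cy" (the principal point, pixels), "eye" and "rotation" of the camera in the world. Camera axes: x right, y down, z forward; pixel columns grow to the right and rows downward; lengths in m; the calibration is good to about 2 mm. A picture is of the moment at which its call begins. There is no depth.
- manip.job_done(): hands the job in; it is judged then, once.
The state is a dict: "time": time; "joint_pos": joint angles; "joint_vel": joint speeds; "joint_efforts": joint torques, N m; "tool_pos": TCP position; "tool_rot": TCP orientation; "contact_force": force on the tool from outside, world axes, zero at the start; "ft_torque": the same for the moment, N m; "gripper_width": opening from 0.0 (shut) to 1.0 (fully open); "grasp_force": force on a finger pad.
Only numpy, scipy, OpenCV 4.12 (cv2) and the standard library are available. Lean on these libraries where they do the work, as an engineer would, in place of code of your own. Each camera call takes 0.05 s, during which the arm holds its last target. There are 200 camera calls.

## Task

Load the vegetable slicer: with your fingertips press the white blade cassette down hard on its sprung bed before it reaches the leaf spring, and keep it pressed while you slide it forward under the leaf spring, all the way home against the end stop. Then take the fingers away and leave it there, held flat by the spring. Only press and push the cassette, never lift it, and leave the jars, the shaker and the tin beside the slicer alone.

Things in the scene. Friction and masses are not known exactly. Their poses are not given: they have to be found in the camera images.
- slicer: Fixed grey slicer base flat on the worktop, 240 mm long (x -130 to +110), 130 wide. Two rails, tops 40 mm high, channel 105 wide between. Origin on the worktop, channel centre line; +x is the way to slide (away from the robot, yaw within 0.5 rad of world x), z up. Cheeks at the front carry the leaf's hinge pin (x +100, z 46). Nothing on it is over 56 mm high.
- cassette: Loose white flat plate, 130 (x) x 100 x 14 mm, 0.11-0.22 kg, lying on the bed between the rails. Origin: centre of underside, 26 mm up at the start; axes as the slicer's, nose at +x. On top a thumb ridge 84 mm wide, 10 high (x -15 to -7), vertical rear face to push on; behind it a flat grooved pad (x -65 to -15). The front 25 mm ramp down to a blunt nose 4 mm high. Home at slicer x +25.
- thumb_pad (a point): Point on top of the cassette's grooved pad, on the centre line, 19 mm behind the rear face of the thumb ridge: the place to press, with the fingers closed. 40 mm above the worktop at the start, level with the rail tops.
- nose (a point): Lower front edge of the cassette's nose, on the centre line (cassette x +65, z 0). At the start 15 to 40 mm before the leaf's lip.
- leaf_lip (a point): Point fixed to the slicer (x +45, z 24 mm) at the bottom near edge of the resting leaf's turned-down lip. Steel leaf, 60 mm wide, 55 long, hinged at its far end. The lip is 16 mm tall: the unpressed nose butts on it, pushing harder only jams. Pressed down 7 to 14 mm the nose goes under, the ramp lifts the leaf, and the leaf drags on the cassette's top.
- end_stop (a point): Face of the end stop towards the robot, on the centre line, at the height of the unpressed bed (slicer x +90, 26 mm above the worktop): the nose ends against it.
- bed (a joint): How far the flat aluminium spring bed under the cassette is pressed down, in m: 0 is up (start), 0.014 the bottom. It moves only straight down and returns by itself: about 5 N to start it, 12 N at 7 mm, 19 N at the bottom. With the cassette home and released, the leaf keeps it about 8 mm down.
- leaf (a joint): How far the leaf spring is lifted, in rad: 0 at rest (start); about 0.13 with the released cassette home under it. At its lip it presses down with about 5 N, plus 0.6 N per mm of lift; friction on the cassette about 0.25, as for the bed.
- pepper_jar: Bystander: glass jar with dark green lid, 45 mm across, 105 mm tall, standing left of the slicer. Origin at the centre of its underside.
- spice_20: Bystander: spice jar with dark blue lid, 42 mm across, 92 mm tall, left of the slicer. Origin at the centre of its underside.
- shaker_1: Bystander: small glass shaker with white top, 38 mm across, 59 mm tall, right of the slicer. Origin at the centre of its underside.
- tin_beans: Bystander: low food tin, 76 mm across, 58 mm tall, right of the slicer. Origin at the centre of its underside.
Mind the look-alikes: they are no part of the job. Several things have the shape of the cassette; the one meant has the colours described above.

How it is judged:
On the way, in this order (a step that is already met when the one before it is completed fails the run):
1. the fingers press the cassette down on its bed (5 mm or more) while its nose is still in front of the leaf (value of joint bed above 0.005 m and contact force between the fingers and cassette above 2 N and x of nose in the frame of slicer below 0.046 m), for 0.05 s.
2. the cassette passes under the leaf, its nose 20 mm beyond the lip and the leaf lifted, still pressed by the fingers (x of nose in the frame of slicer above 0.065 m and value of joint bed above 0.003 m and value of joint leaf above 0.01 rad and contact force between the fingers and cassette above 1 N), for 0.05 s.
At the end, for the whole second after the job is handed in: The cassette lies at rest and flat (within 0.06 rad) under the lifted leaf spring, its nose within 5 mm of the end stop, still held down on the bed by the leaf; the fingers are clear (x of nose in the frame of slicer between 0.085 and 0.093 m and z of cassette in the frame of slicer below 0.0255 m and angle between cassette's own z axis and vertical below 0.06 rad and angle between the x axis of cassette and the x axis of slicer, either way round below 0.06 rad and value of joint bed above 0.002 m and value of joint leaf above 0.03 rad and linear speed of cassette below 0.01 m/s); the robot touches nothing.
It fails at once if the cassette is lifted 10 mm or more off its bed's rest height (z of cassette in the frame of slicer above 0.036 m).
It fails at once if the cassette is tipped (angle between cassette's own z axis and vertical above 0.25 rad).
It fails at once if a jar, the shaker or the tin is moved more than 20 mm or knocked over (distance of any of pepper_jar, spice_20, shaker_1, tin_beans from where it was at the start of the episode above 0.02 m or angle between any of pepper_jar, spice_20, shaker_1, tin_beans's own z axis and vertical above 0.4 rad).
It also fails if it takes over 35 s, if anything falls off the work surface, if the arm or the gripper's body presses on something with over 40 N, if the wrist force passes 120 N, or if a joint passes its speed limit or range.

## Working session

There is one attempt and no reset: what is moved stays moved. The work goes in short steps, Python scripts to look and compute and a tool call to move; the robot and the scene stay as the last step left them, time stands still between calls to the robot, and variables do not carry over. Pictures are saved under pics/ and viewed, at most 10 in all, crops included, and the job is handed in when it is done.

Besides the shell and the picture viewer there is one more tool, called after "Emit:" by a JSON object that holds its "fn" and its "kwargs", one argument or row to a line. move_arm: Moves the arm, as the interface text tells. Its arguments: {"type":"object","properties":{"increments":{"type":"array"}},"required":["increments"]}

```bash
mkdir -p pics; cat > h.py <<'E'
import numpy as np, cv2
from plant import manip
def cam(n):
    f=manip.grab_frame(n); f['f']=f['image'].shape[0]/2/np.tan(np.radians(f['fov_y'])/2); return f
def ray(f,u,v):
    d=np.array([(u-f['cx'])/f['f'],(v-f['cy'])/f['f'],1.]); return np.array(f['rotation'])@d
def onz(f,u,v,z):
    e=np.array(f['eye']); d=ray(f,u,v); return e+d*(z-e[2])/d[2]
def proj(f,p):
    c=np.array(f['rotation']).T@(np.array(p)-np.array(f['eye'])); return c[:2]/c[2]*f['f']+[f['cx'],f['cy']]
E
python3 - <<'E'
from h import *
for n in('top','side'):
    f=cam(n); cv2.imwrite(f'pics/{n}0.png',f['image']); print(n,f['fov_y'],f['cx'],f['cy'],f['eye'],np.round(f['rotation'],3).tolist())
s=manip.state();print(s)
E
```

```text
top 49.1052256808456 314.30256428633305 212.0277223569822 [0.34998906 0.05233389 0.94095814] [0.066, -0.698, 0.709, -0.072]
side 50.81565691413547 323.3313293624866 199.55074926265968 [0.33794046 0.89237264 0.63991203] [0.054, -0.092, 0.879, -0.466]
{'time': 0.1, 'joint_pos': array([-1.34901260e+00,  5.33040925e-02,  1.61414234e+00,  1.28837285e-06,
        1.47598678e+00, -1.18979056e-01]), 'joint_vel': array([ 0.00086421,  0.00037879, -0.00428541,  0.00019785, -0.00030748,
       -0.00048759]), 'joint_efforts': array([ 4.07483194e-04, -3.94899344e+01, -3.71364534e+01, -4.86587624e-05,
        3.89180146e-03, -3.53819723e-05]), 'tool_pos': array([ 0.20876924, -0.58851396,  0.23018631]), 'tool_rot': array([-9.19098087e-04,  9.85519764e-01,  1.69558098e-01, -4.66433566e-05]), 'contact_force': array([-0.59012347,  0.19333603, -0.1798988 ]), 'ft_torque': array([ 0.02031307,  0.00851927, -0.00699981]), 'grasp_force': 0.0, 'gripper_width': 1.0015857565514776}
```

View pics/top0.png

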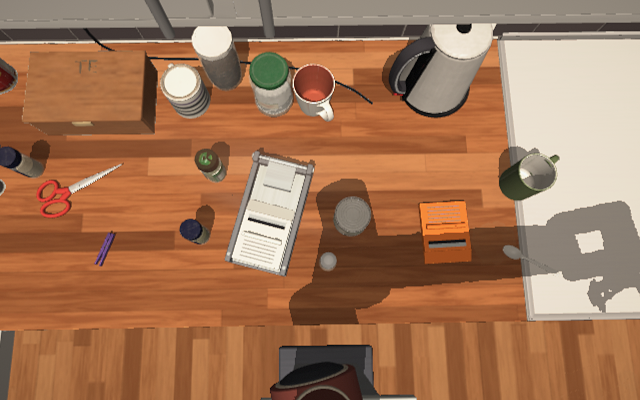

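View pics/side0.png

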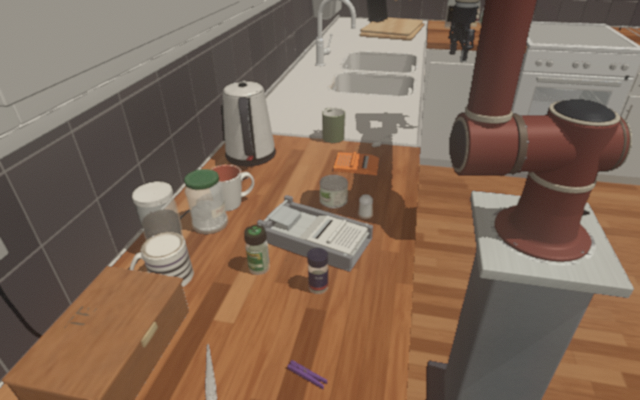

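The top view shows the grey slicer with the white cassette: far corners about (257,155) and (312,162), near corners (228,262) and (285,272). The dark ridge is near (266,222) and the leaf near (278,177). Left of it are the pepper jar (210,163) and the blue-lid jar (195,230). Right of it are the tin (352,215) and the shaker (328,261). The side view agrees. The orange plate is a look-alike.

```bash
python3 - <<'E'
from h import *
im=cv2.imread('pics/top0.png')[140:285,210:340]
cv2.imwrite('pics/crop0.png',cv2.resize(im,None,fx=4.1,fy=4.1,interpolation=cv2.INTER_CUBIC))
f=cam('top')
g=f['image']
# rails/base outline: low-saturation region in the window
hsv=cv2.cvtColor(g,cv2.COLOR_BGR2HSV)
m=((hsv[...,1]<70)&(hsv[...,2]>70)).astype(np.uint8)*255
w=np.zeros_like(m);w[145:280,222:318]=m[145:280,222:318]
w=cv2.morphologyEx(w,cv2.MORPH_OPEN,np.ones((3,3)))
c=max(cv2.findContours(w,0,2)[0],key=cv2.contourArea)
r=cv2.minAreaRect(c);b=cv2.boxPoints(r);print(r)
for z in(.04,):
    P=np.array([onz(f,*p,z) for p in b]);print(b.round(1).tolist(),P.round(4).tolist(),[np.linalg.norm(P[i]-P[i-1]).round(4) for i in range(4)])
E
```

```text
((269.3113708496094, 212.71812438964844), (63.31747055053711, 115.41932678222656), 14.715072631835938)Traceback (most recent call last):
  File "<stdin>", line 14, in <module>
  File "h.py", line 8, in onz
    e=np.array(f['eye']); d=ray(f,u,v); return e+d*(z-e[2])/d[2]
                            ~~~^^^^^^^
  File "h.py", line 6, in ray
    d=np.array([(u-f['cx'])/f['f'],(v-f['cy'])/f['f'],1.]); return np.array(f['rotation'])@d
                                                                   ~~~~~~~~~~~~~~~~~~~~~~~^~
ValueError: matmul: Input operand 1 has a mismatch in its core dimension 0, with gufunc signature (n?,k),(k,m?)->(n?,m?) (size 3 is different from 4)
```

View pics/crop0.png

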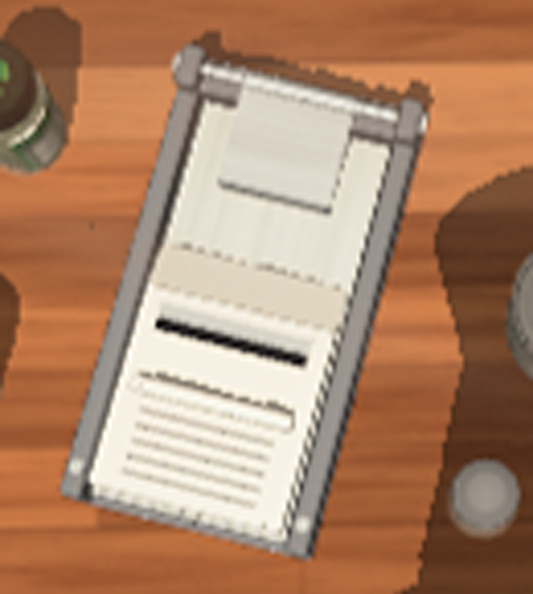

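```bash
sed -i "s/^def ray/from scipy.spatial.transform import Rotation\ndef ray/; s/'\] *=f\['image/&/" h.py
python3 - <<'E'
s=open('h.py').read()
s=s.replace("; return f\n","; f['rotation']=Rotation.from_quat(f['rotation'],scalar_first=True).as_matrix(); return f\n",1)
open('h.py','w').write(s)
E
python3 - <<'E'
from h import *
f=cam('top'); print(f['rotation'].round(2).tolist())
C=lambda x,y,z: onz(f,210+(x+.5)/4.1-.5,140+(y+.5)/4.1-.5,z)
pts=dict(nl=(62,492,.04),nr=(310,557,.04),leafl=(219,183,.030),leafr=(330,211,.030),
 cl=(92,488,.04),cr=(278,541,.04),nosel=(180,246,.030),noser=(345,293,.030),rampl=(155,285,.04),rampr=(335,330,.04),
 ridl=(140,375,.05),ridr=(295,411,.05),hingel=(185,64,.046),hinger=(420,122,.046))
P={k:C(*v) for k,v in pts.items()}
# channel edges from long rails
for k,v in P.items(): print(k,v.round(4))
a=P['ridr']-P['ridl'];n=np.array([-a[1],a[0]]);print('yaw ridge',np.arctan2(n[1],n[0]),np.linalg.norm(a))
for p,q in(('nl','nr'),('cl','cr'),('nosel','noser'),('rampl','rampr'),('leafl','leafr'),('hingel','hinger')):
    a=P[q]-P[p];n=np.array([-a[1],a[0]]);print(p,np.arctan2(n[1],n[0]).round(4),np.linalg.norm(a).round(4))
mid=lambda p,q:(P[p]+P[q])/2
d=(mid('hingel','hinger')-mid('nl','nr'))[:2];yaw=np.arctan2(d[1],d[0]);print('long yaw',yaw,np.linalg.norm(d),'exp .23')
u=np.array([np.cos(yaw),np.sin(yaw)]);v=np.array([-u[1],u[0]])
o=(mid('hingel','hinger')[:2]-.1*u+mid('nl','nr')[:2]+.13*u)/2;print('origin',o)
for k in P: r=P[k][:2]-o;print(k,(r@u).round(4),(r@v).round(4))
E
```

```text
[[-0.02, -0.98, 0.19], [-1.0, 0.02, -0.01], [0.01, -0.19, -0.98]]
nl [0.4318 0.2274 0.04  ]
nr [0.3975 0.1036 0.04  ]
leafl [0.5929 0.151  0.03  ]
leafr [0.5769 0.093  0.03  ]
cl [0.4336 0.2125 0.04  ]
cr [0.4057 0.1195 0.04  ]
nosel [0.5594 0.171  0.03  ]
noser [0.5332 0.0855 0.03  ]
rampl [0.5368 0.1823 0.04  ]
rampr [0.512  0.0904 0.04  ]
ridl [0.4888 0.1878 0.05  ]
ridr [0.4694 0.1102 0.05  ]
hingel [0.6529 0.1673 0.046 ]
hinger [0.6197 0.0454 0.046 ]
yaw ridge -0.2450072975804104 0.07995502245105668
nl -0.27 0.1285
cl -0.2911 0.0971
nosel -0.2976 0.0895
rampl -0.2637 0.0952
leafl -0.2685 0.0601
hingel -0.2658 0.1264
long yaw -0.2607906348336602 0.2294121266500871 exp .23
origin [0.54000055 0.13206833]
nl -0.1291 0.0642
nr -0.1303 -0.0642
leafl 0.0462 0.0319
leafr 0.0458 -0.0282
cl -0.1236 0.0503
cr -0.1265 -0.0468
nosel 0.0087 0.0427
noser 0.0054 -0.0467
rampl -0.016 0.0477
rampr -0.0163 -0.0475
ridl -0.0638 0.0406
ridr -0.0626 -0.0393
hingel 0.1 0.0632
hinger 0.0994 -0.0632
```

The fit checks out: hinge-to-near-end distance 229 mm (230 expected), rail width 128.5 (130), lip at x 46 (45). This puts slicer at (0.540, 0.132) with yaw -0.262, the nose at slicer x of about +8 mm, and thumb_pad at about -91 mm, so world (0.452, 0.156). First I spin the tool +0.603 to align tool x with slicer x, and close the jaw.

Emit:
{"fn": "move_arm", "kwargs": {
  "increments": [0,0,0,0.12,0,0,0,0,0.12,0,0,0,0,0.12,0,0,0,0,0.12,0,0,0,0,0.12,0,0,0,0,0.003,0]
}}

```text
time: 0.7
tool_pos: [0.2089, -0.5889, 0.231]
tool_rot: [-0.0, 0.991, -0.132, -0.0]
contact_force: [0.2, 1.0, 0.2]
gripper_width: 0.146
grasp_force: 0.0
```

Emit:
{"fn": "move_arm", "kwargs": {
  "increments": [2,-39,0,0,0,2,-39,0,0,0,2,-39,0,0,0,2,-39,0,0,0,2,-39,0,0,0,2,-39,0,0,0,2,-39,0,0,0,2,-39,0,0,0]
}}

```text
time: 1.37
tool_pos: [0.3053, -0.2901, 0.2311]
tool_rot: [0.0, 0.992, -0.129, 0.0]
contact_force: [-0.0, -0.5, 0.5]
gripper_width: -0.002
grasp_force: 0.0
```

Emit:
{"fn": "move_arm", "kwargs": {
  "increments": [2,-39,0,0,0,2,-39,0,0,0,2,-39,0,0,0,2,-39,0,0,0,2,-39,0,0,0,2,-39,0,0,0,2,-39,0,0,0,2,-39,0,0,0]
}}

```text
time: 2.03
tool_pos: [0.4017, 0.0074, 0.2316]
tool_rot: [0.0, 0.992, -0.129, 0.001]
contact_force: [1.9, -1.2, -0.0]
gripper_width: 0.005
grasp_force: 0.0
```

Emit:
{"fn": "move_arm", "kwargs": {
  "increments": [2,-39,0,0,0,2,-39,0,0,0,2,-39,0,0,0,2,-39,0,0,0,0,0,35,0,0,0,0,35,0,0,0,0,35,0,0,0,0,35,0,0]
}}

```text
time: 2.7
tool_pos: [0.4496, 0.1545, 0.0901]
tool_rot: [-0.0, 0.992, -0.129, 0.001]
contact_force: [0.8, -0.3, -1.0]
gripper_width: 0.001
grasp_force: 0.0
```

```bash
cat > st.py <<'E'
from h import *
s=manip.state(); p=s['tool_pos']; yaw=-.262; u=np.array([np.cos(yaw),np.sin(yaw)]);v=np.array([-u[1],u[0]])
r=p[:2]-[.540,.132]; R=Rotation.from_quat(s['tool_rot'],scalar_first=True).as_matrix()
F=s['contact_force'];print('t',s['time'],'slicer x,y,z mm',np.round([r@u*1e3,r@v*1e3,p[2]*1e3],1),'toolx yaw',np.arctan2(R[1,0],R[0,0]).round(4),'zax',R[:,2].round(3),'F u,v,z',np.round([F[:2]@u,F[:2]@v,F[2]],1),'w',s['gripper_width'])
E
python3 st.py; python3 - <<'E'
from h import *
f=cam('top');cv2.imwrite('pics/top1.png',cv2.resize(f['image'][120:290,190:380],None,fx=3,fy=3))
E
```

```text
t 2.7 slicer x,y,z mm [-93.1  -1.7  90.1] toolx yaw -0.2577 zax [ 0.001  0.    -1.   ] F u,v,z [ 0.9 -0.1 -1. ] w 0.0014940088422529807
```

View pics/top1.png

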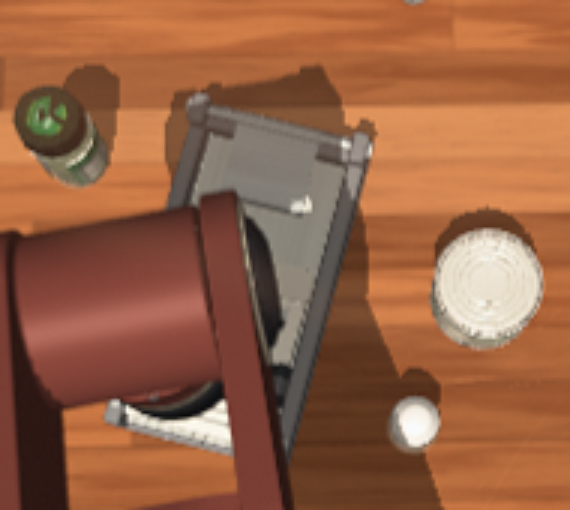

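The view shows the arm over the near half of the slicer, with the jars, tin and shaker untouched. The tool is on the centre line to within 2 mm. I go down to just above the pad, then press.

Emit:
{"fn": "move_arm", "kwargs": {
  "increments": [2,-2,20,0.004,0,0,0,16,0,0,0,0,8,0,0,0,0,3,0,0,0,0,0,0,0,0,0,0,0,0]
}}

```text
time: 3.25
tool_pos: [0.453, 0.1555, 0.0456]
tool_rot: [-0.0, 0.991, -0.132, 0.001]
contact_force: [0.5, -0.7, -0.0]
gripper_width: 0.002
grasp_force: 0.0
```

```bash
python3 st.py; python3 - <<'E'
from h import *
f=cam('side');cv2.imwrite('pics/side1.png',cv2.resize(f['image'][130:290,230:410],None,fx=3.6,fy=3.6,interpolation=2))
E
```

```text
t 3.25 slicer x,y,z mm [-90.1   0.1  45.6] toolx yaw -0.2656 zax [ 0.002  0.    -1.   ] F u,v,z [ 0.7 -0.5 -0. ] w 0.0015137498165960028
```

View pics/side1.png

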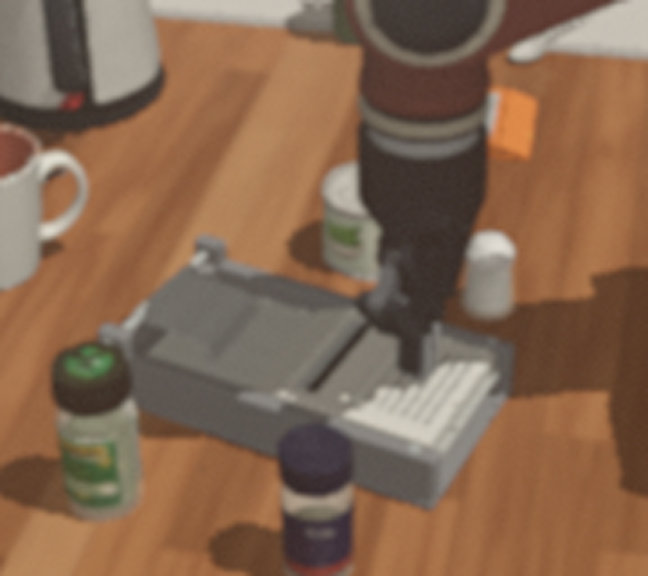

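The side view shows the shut fingertips at crop (415,365), over the grooved pad behind the ridge, with the dark slot ahead at (340,355). Now I press.

Emit:
{"fn": "move_arm", "kwargs": {
  "increments": [0,0,4,0,0,0,0,4,0,0,0,0,3,0,0,0,0,3,0,0,0,0,2,0,0,0,0,0,0,0]
}}

```text
time: 3.8
tool_pos: [0.4536, 0.1556, 0.0301]
tool_rot: [-0.0, 0.991, -0.133, 0.001]
contact_force: [-2.0, -1.2, 12.3]
gripper_width: 0.003
grasp_force: 5.7
```

```bash
python3 st.py
```

```text
t 3.8 slicer x,y,z mm [-89.5   0.4  30.1] toolx yaw -0.266 zax [ 0.002  0.    -1.   ] F u,v,z [-1.6 -1.6 12.3] w 0.0026342231783733723
```

Emit:
{"fn": "move_arm", "kwargs": {
  "increments": [0,0,2.5,0,0,0,0,0,0,0,3,0,0,0,0,4,0,0,0,0,4,0,0,0,0,4,0,0,0,0,4,0,0,0,0,4,0,0,0,0]
}}

```text
time: 4.47
tool_pos: [0.4747, 0.1501, 0.0277]
tool_rot: [-0.001, 0.991, -0.133, -0.001]
contact_force: [-6.1, 2.6, 14.1]
gripper_width: -0.002
grasp_force: 7.0
```

```bash
python3 st.py
```

```text
t 4.4667 slicer x,y,z mm [-67.7   0.6  27.7] toolx yaw -0.2661 zax [-0.001  0.002 -1.   ] F u,v,z [-6.6  1.  14.1] w -0.0019658169986821275
```

Emit:
{"fn": "move_arm", "kwargs": {
  "increments": [4,0,0,0,0,4,0,0,0,0,4,0,0,0,0,4,0,0,0,0,4,0,0,0,0]
}}

```text
time: 4.88
tool_pos: [0.494, 0.1449, 0.0278]
tool_rot: [-0.001, 0.991, -0.133, -0.001]
contact_force: [-6.3, 1.9, 13.2]
gripper_width: -0.0
grasp_force: 7.0
```

```bash
python3 st.py; python3 - <<'E'
from h import *
f=cam('side');cv2.imwrite('pics/side2.png',cv2.resize(f['image'][180:270,250:380],None,fx=6,fy=6,interpolation=2))
E
```

```text
t 4.8833 slicer x,y,z mm [-47.8   0.5  27.8] toolx yaw -0.2661 zax [-0.001  0.002 -1.   ] F u,v,z [-6.6  0.2 13.2] w -4.351124854040001e-06
```

View pics/side2.png

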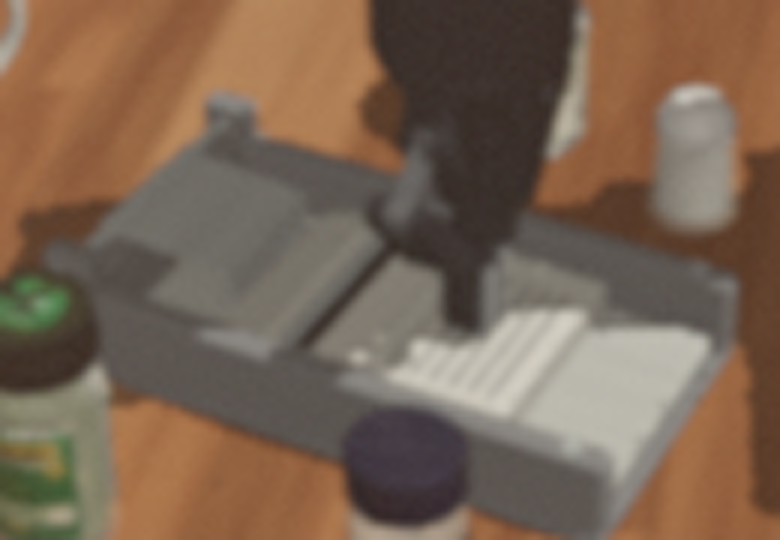

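The side view shows the cassette moved forward and pressed, its rear edge near crop (560,370) with the bed exposed behind it. The nose is near the lip at about (270,250), and everything is straight. I keep pushing.

Emit:
{"fn": "move_arm", "kwargs": {
  "increments": [4,0,0,0,0,4,0,0,0,0,4,0,0,0,0,4,0,0,0,0,4,0,0,0,0]
}}

```text
time: 5.35
tool_pos: [0.5118, 0.1397, 0.0269]
tool_rot: [-0.001, 0.991, -0.133, -0.002]
contact_force: [-8.5, 2.6, 12.8]
gripper_width: 0.0
grasp_force: 6.4
```

```bash
python3 st.py
```

```text
t 5.35 slicer x,y,z mm [-29.2   0.2  26.9] toolx yaw -0.2662 zax [-0.005  0.002 -1.   ] F u,v,z [-8.9  0.3 12.8] w 0.00013295454879373364
```

Emit:
{"fn": "move_arm", "kwargs": {
  "increments": [4,0,0,0,0,4,0,0,0,0,4,0,0,0,0,4,0,0,0,0]
}}

```text
time: 5.68
tool_pos: [0.5213, 0.137, 0.026]
tool_rot: [-0.001, 0.991, -0.133, -0.01]
contact_force: [-19.4, 5.4, 20.4]
gripper_width: 0.0
grasp_force: 13.6
```

```bash
python3 st.py
```

```text
t 5.6833 slicer x,y,z mm [-19.4  -0.1  26. ] toolx yaw -0.2662 zax [-0.02   0.004 -1.   ] F u,v,z [-20.1   0.2  20.4] w 0.00026786888514482846
```

```bash
python3 st.py; python3 - <<'E'
from h import *
f=cam('side');cv2.imwrite('pics/side3.png',cv2.resize(f['image'][180:270,250:380],None,fx=6,fy=6,interpolation=2))
E
```

```text
t 5.6833 slicer x,y,z mm [-19.4  -0.1  26. ] toolx yaw -0.2662 zax [-0.02   0.004 -1.   ] F u,v,z [-20.1   0.2  20.4] w 0.00026786888514482846
```

View pics/side3.png

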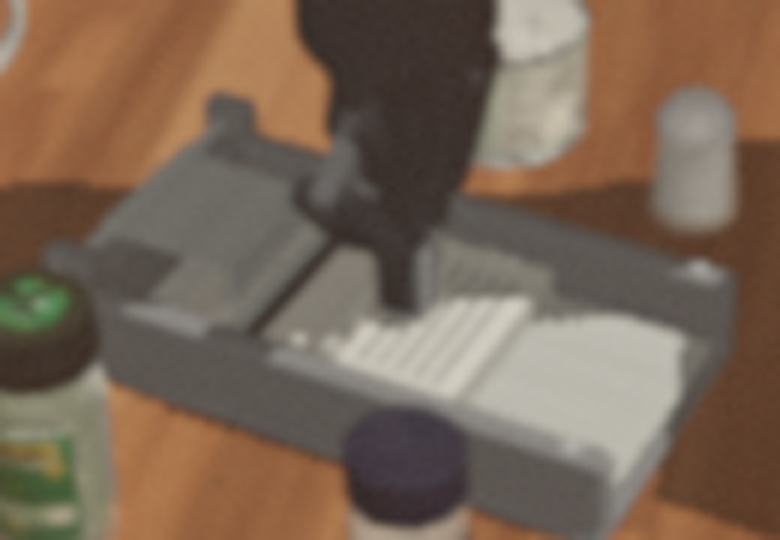

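The side view shows the cassette further in: slot at crop about (290,285), right at the leaf lip, and its rear edge from (465,393) to (540,297). I cast rays to check how far.

```bash
python3 - <<'E'
from h import *
yaw=-.262;u=np.array([np.cos(yaw),np.sin(yaw)]);v=np.array([-u[1],u[0]])
f=cam('side');t=cam('top')
def S(x,y,z): p=onz(f,250+(x+.5)/6-.5,180+(y+.5)/6-.5,z)[:2]-[.54,.132];return np.round([p@u*1e3,p@v*1e3],1)
print('rear top edge',S(468,390,.027),S(500,347,.027),S(535,302,.027))
print('slot',S(290,285,.027),S(255,328,.027))
print('base near-right top corner check (-130,-65)',S(735,285,.04),' near-left (-130,65)',S(610,465,.04))
def S0(x,y,z): p=onz(t,210+(x+.5)/4.1-.5,140+(y+.5)/4.1-.5,z)[:2]-[.54,.132];return np.round([p@u*1e3,p@v*1e3],1)
print('slot at start',S0(230,342,.04))
E
```

```text
rear top edge [-64.2  34.9] [-63.8   6.8] [-63.8 -24.2]
slot [27.4  9.3] [25.9 38.8]
base near-right top corner check (-130,-65) [-135.2  -53.3]  near-left (-130,65) [-134.2   62.6]
slot at start [-35.3   2.8]
```

Slot displacement puts the cassette centre at about +5 and the nose at about +70 mm. That is the top of the ramp, which explains the resistance. About 20 mm remain.

Emit:
{"fn": "move_arm", "kwargs": {
  "increments": [3,0,0,0,0,3,0,0,0,0,3,0,0,0,0]
}}

```text
time: 6.08
tool_pos: [0.5336, 0.1336, 0.026]
tool_rot: [-0.0, 0.991, -0.133, -0.005]
contact_force: [-14.2, 3.5, 14.1]
gripper_width: 0.002
grasp_force: 10.4
```

```bash
python3 st.py
```

```text
t 6.0833 slicer x,y,z mm [-6.6 -0.1 26. ] toolx yaw -0.2659 zax [-0.01   0.002 -1.   ] F u,v,z [-14.6  -0.3  14.1] w 0.0019633512908230856
```

Emit:
{"fn": "move_arm", "kwargs": {
  "increments": [3,0,0,0,0,3,0,0,0,0,0,0,0,0,0]
}}

```text
time: 6.33
tool_pos: [0.537, 0.1327, 0.026]
tool_rot: [-0.001, 0.991, -0.133, -0.009]
contact_force: [-23.2, 6.2, 23.9]
gripper_width: -0.005
grasp_force: 16.8
```

```bash
python3 st.py
```

```text
t 6.3333 slicer x,y,z mm [-3.1 -0.1 26. ] toolx yaw -0.2663 zax [-0.017  0.003 -1.   ] F u,v,z [-24.1  -0.   23.9] w -0.0049411096585173205
```

Emit:
{"fn": "move_arm", "kwargs": {
  "increments": [3,0,0,0,0,0,0,0,0,0]
}}

```text
time: 6.5
tool_pos: [0.537, 0.1326, 0.0259]
tool_rot: [-0.001, 0.991, -0.133, -0.013]
contact_force: [-33.4, 8.2, 31.5]
gripper_width: -0.001
grasp_force: 22.2
```

```bash
python3 st.py
```

```text
t 6.5 slicer x,y,z mm [-3.  -0.2 25.9] toolx yaw -0.2661 zax [-0.025  0.004 -1.   ] F u,v,z [-34.4  -0.8  31.5] w -0.0013332236559195304
```

The arm is stiff against the stop and no longer moving: home. I unload the push and then lift.

Emit:
{"fn": "move_arm", "kwargs": {
  "increments": [-4,0,0,0,0,-3,0,0,0,0,0,0,0,0,0]
}}

```text
time: 6.75
tool_pos: [0.5369, 0.1327, 0.0262]
tool_rot: [-0.0, 0.991, -0.132, -0.002]
contact_force: [-8.1, 2.0, 9.6]
gripper_width: -0.003
grasp_force: 9.2
```

```bash
python3 st.py
```

```text
t 6.75 slicer x,y,z mm [-3.2 -0.1 26.2] toolx yaw -0.2655 zax [-0.005  0.001 -1.   ] F u,v,z [-8.3 -0.2  9.6] w -0.003117291390204742
```

Emit:
{"fn": "move_arm", "kwargs": {
  "increments": [-2,0,-2,0,0,0,0,-2,0,0,0,0,-4,0,0,0,0,-6,0,0,0,0,-15,0,0,0,0,-30,0,0,0,0,-35,0,0,0,0,-35,0,0]
}}

```text
time: 7.42
tool_pos: [0.5363, 0.1319, 0.1554]
tool_rot: [0.0, 0.991, -0.133, -0.001]
contact_force: [1.4, -0.2, -0.3]
gripper_width: 0.003
grasp_force: 0.0
```

Emit:
{"fn": "move_arm", "kwargs": {
  "increments": [0,0,-35,0,0,0,35,0,0,0,0,35,0,0,0,0,40,0,0,0,0,40,0,0,0,0,40,0,0,0,0,40,0,0,0,0,40,0,0,0]
}}

```text
time: 8.08
tool_pos: [0.4651, -0.1301, 0.1901]
tool_rot: [0.0, 0.991, -0.133, 0.0]
contact_force: [1.5, 0.3, -0.4]
gripper_width: -0.002
grasp_force: 0.0
```

```bash
python3 st.py; python3 - <<'E'
from h import *
f=cam('top');cv2.imwrite('pics/top2.png',cv2.resize(f['image'][140:285,210:340],None,fx=4.1,fy=4.1,interpolation=2))
E
```

```text
t 8.0833 slicer x,y,z mm [  -4.4 -272.5  190.1] toolx yaw -0.2661 zax [ 0.001 -0.    -1.   ] F u,v,z [ 1.4  0.7 -0.4] w -0.0023208855371608093
```

View pics/top2.png

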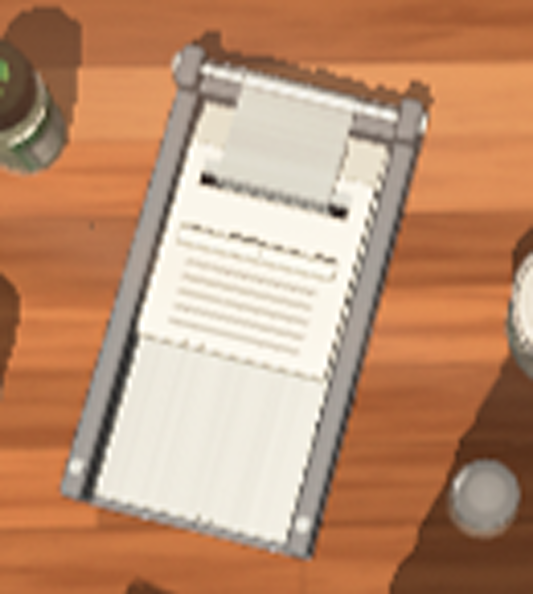

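The top view shows the cassette under the lifted leaf, straight. The ridge's far edge runs from crop (180,224) to (335,262) and the rear edge from (137,337) to (325,380). The jars, the tin and the shaker are in place. A quick numeric check follows.

```bash
python3 - <<'E'
from h import *
yaw=-.262;u=np.array([np.cos(yaw),np.sin(yaw)]);v=np.array([-u[1],u[0]])
t=cam('top')
def S(x,y,z): p=onz(t,210+(x+.5)/4.1-.5,140+(y+.5)/4.1-.5,z)[:2]-[.54,.132];return np.round([p@u*1e3,p@v*1e3],1)
print('start ridge',S(140,375,.05),S(295,411,.05),'rear',S(92,488,.04),S(278,541,.04))
print('now ridge',S(180,224,.042),S(335,262,.042),'rear top',S(137,337,.032),S(325,380,.032),'slot',S(207,180,.032),S(340,212,.032))
E
```

```text
start ridge [-63.9  40.6] [-62.5 -39.3] rear [-123.6   50.2] [-126.5  -46.9]
now ridge [17.5 43.6] [ 17.6 -38.7] rear top [-43.3  50.9] [-41.4 -48.3] slot [45.7 38.2] [ 46.1 -33.5]
```

Ridge far edge gives centre +24.5, so the nose is at about 89.5 mm (needed 85–93). The cassette is straight and centred, so I hand in.

```bash
python3 -c "
from plant import manip
print(manip.job_done())"
```

```text
the job is handed in; nothing more can be done
None
```

The cassette was pressed down, slid under the leaf spring to the end stop and released; by the last image its nose is at about 89.5 mm (85–93 allowed) with the fingers clear, and the job is handed in, though no verdict came back.

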